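# Work a sagging barrel bolt off its bent keeper and hold the guard gate ajar

## Robot

A 6-joint arm with a two-finger parallel gripper is mounted at the origin on the work surface. World frame = base frame: x ahead of the robot, y to its left, z up, the work surface at z = 0. Lengths are in m, angles in rad, forces in N, time in s.
With the tool pointing down it reaches from about 0.4 to 0.825 m from the base axis. Payload 7 kg.
Tool frame: the origin (TCP) lies on the centre line of the jaws, within the pads' length; the fingertips stand 22 mm ahead of it and the grasp point (between the pads) lies 3 mm ahead of it; z points along the fingers, y is the line along which they close (so a half turn about z gives the same grasp; the last joint's range is limited). The gripper opens to 88 mm and grips with 3 to 60 N. Pads are 19 mm wide; open, the fingers measure 130 mm over their backs; the gripper's body (78 mm by 193 mm) begins 47 mm behind the grasp point.
Start: joints at [1.404, 0.359, 0.012, 0, -1.224, -0.288], TCP at [0.297, 0.606, 0.249] pointing down, gripper open.
Joint ranges: [-3.07, 3.07], [-1.43, 2.12], [-1.02, 1.25], [-3.03, 1.67], [-3.05, -0], [-3.03, 3.03]. Speed limits (rad/s): [2.39, 2.39, 3.01, 3.14, 3.14, 3.14].

## Interface

Orientations are given as [roll, pitch, yaw] about the fixed x, y, z axes, in that order (R = Rz(yaw) Ry(pitch) Rx(roll)).
In Python, from station import monitor, viewer, order gives the robot as it stands. The module is installed in compiled form; this text tells all that it offers.
- The arm moves only by the tool servo_tool, never from a script. Its argument "targets" is a list of rows, each an object with "angular": the turn, a rotation vector about the tool's x, y, z in degrees, a list of three; "xyz": the shift along the tool's x, y, z in cm, a list of three; "claw": the finger opening in cm, from 0 to 8.76. A call has 1 to 20 rows; each row shifts and turns the commanded pose from where the row before left it, along the tool's axes as they then stand; what a row does not reach is not made up. A row lasts 1/10 s, in which the tool goes at most 50 mm and 8.59 degrees, less where a joint would pass 70% of its speed; a pose out of reach is approached as far as the arm can. A call is refused whole if a number of a shift passes 5 or a number of a turn 8.59, either way. A call with a gripper value outside its range is refused whole. The fingers move at their own pace and stop on an object; "force" is the grip in N (left out, the last holds). Time passes only in rows, so rows that do not move let the fingers close. It gives the time, the measured TCP pose, the force, the opening and the grip force at its end, in the units of the state.
- monitor.get_state(): the state, without advancing time (a new reading comes with each control period).
- viewer.grab_frame(name): name is "scene" or "top" or "wrist"; returns a dict with "color" (400x640x3 uint8, blue, green, red), "fovy" (degrees; the focal length in pixels is half the picture's height over the tangent of half this angle, whatever the lens; pixels are square), "cx", "cy" (the principal point, pixels), "R" (3x3) and "t" (3): a world point X has camera coordinates R X + t. Camera axes: x right, y down, z forward; pixel columns grow to the right and rows downward; lengths in m; the calibration is good to about 2 mm. A picture is of the moment at which its call begins. There is no depth.
- order.job_done(): hands the job in; it is judged then, once.
The state is a dict: "t": time; "q": joint angles; "qd": joint speeds; "joint_efforts": joint torques, N m; "eef_pos": TCP position; "ee_rot": TCP orientation; "force": force on the tool from outside, world axes, zero at the start; "moment": the same for the moment, N m; "width": finger opening in m; "gripper_force": force on a finger pad.
Only numpy, scipy, OpenCV 4.12 (cv2) and the standard library are available. Lean on these libraries where they do the work, as an engineer would, in place of code of your own. Each camera call takes 0.05 s, during which the arm holds its last target. There are 200 camera calls.

## Task

The bolt on the sample bay's sprung guard gate has sagged, so its flanged nose catches behind the bent-up lip of the keeper. Take the bolt by its red knob, lift it over the lip while drawing it back clear of the keeper, then swing the gate towards the robot until it stands about a hand's width (8 to 9 cm) ajar. The job finishes with the gripper still holding the red knob and so keeping the gate ajar and still against its spring; leave the bottle, jar and beaker where they are.

Things in the scene. Friction and masses are not known exactly. Their poses are not given: they have to be found in the camera images.
- bay: fixed sample bay: two yellow 30 mm posts, 200 mm tall, at y=-150 mm (keeper) and y=+150 mm (hinge), clear panels 230 mm back. Origin on the bench midway between the posts; z up, +x into the bay, away from the robot. Keeper: steel trough, open on top, in front of the right post; front wall at x -58 to -54, y -186 to -142 mm, top 215 mm above the bench
- keeper_lip (a point): middle of the top edge of the copper-coloured bent-up lip at the gate end of the keeper: 24 mm wide along the bay's x, 6 mm thick along y, top edge 168 mm above the bench. It lies 7 mm below the sagged bolt's axis. The bolt's flange, 32 mm across (reaching 16 mm below the axis), catches behind it
- bolt_knob (a point): point on the axis of the red upright knob: round stem 16 mm in diameter, cap 24 mm. 62 mm above the bolt's axis, 237 mm above the bench when sagged; stem free from the gate's top (200) to 255 mm, cap to 263 mm. Gate's front face 24 mm behind the stem's axis. Moves with bolt and gate. To free the bolt: raise it 9 mm or more (13 is comfortable), pull along the bay's +y
- bolt_nose (a point): centre of the flange at the bolt's free end, 112 mm from the knob along the bolt (towards the keeper) and 10 mm thick; on the bolt's axis, 175 mm above the bench when sagged
- bolt_draw (a joint): how far the bolt is drawn back towards the hinge along the gate, m: starts at 0 to 0.008 (shot), end stop 0.060. Without lifting it stops at about 0.012 against the lip; the flange is clear of the keeper wall, so that the gate can swing, from 0.035. Friction 1.5 N, no spring: it stays where left
- bolt_lift (a joint): how far the bolt is raised in its tall worn staples, m: 0 sagged, 0.018 the top stop. It drops by its own weight (0.2 to 0.42 kg) when let go. Must be above 0.009 to pass the lip
- gate (a joint): gate angle, rad: 0 shut, grows as it swings towards the robot (clockwise seen from above, about gate_hinge). A spring pulls it shut (about 3 N at the knob); it does not stay open by itself. 0.34 rad is 86 mm open at the free edge
- gate_hinge (a point): point on the gate's upright hinge axis at the height of the gate's top (200 mm above the bench); 130 mm along the bay's +y from its origin. The gate is 20 mm thick, 259 mm long
- gate_edge (a point): top corner of the gate's free edge, in the middle of its thickness, 259 mm from the hinge axis, 200 mm above the bench
- bolt: the sliding bolt: 12 mm steel rod 205 mm long with flange and red knob, carried in two staples on the robot's side of the gate. Origin on its axis right under the knob's stem, 34 mm in front of the gate's mid-plane; axes parallel to the gate's (y along the rod towards the hinge, z up)
- amber_bottle: bystander: amber bottle with green cap, 68 mm wide, 160 mm tall, standing beside the bay; origin at the centre of its underside
- sample_jar: bystander: clear jar with green cap, 60 mm wide, 75 mm tall, standing beside the bay; origin at the centre of its underside
- beaker: bystander: white beaker, 64 mm wide, 85 mm tall, standing inside the bay; origin at the centre of its underside

How it is judged:
By the outcome, as a careful person would: the job done as asked, in the order asked, and still so for the second after the job is handed in, while the arm keeps its last pose, push and grip.
It also fails if it takes over 32 s, if anything falls off the work surface, if the arm or the gripper's body presses on something with over 40 N, if the wrist force passes 120 N, or if a joint passes its speed limit or range.

## Working session

There is one attempt and no reset: what is moved stays moved. The work goes in short steps, Python scripts to look and compute and a tool call to move; the robot and the scene stay as the last step left them, time stands still between calls to the robot, and variables do not carry over. Pictures are saved under pics/ and viewed, at most 10 in all, crops included, and the job is handed in when it is done.

Besides the shell and the picture viewer there is one more tool, called after "Request:" as name(argument=value, ...), one argument or row to a line, values as JSON. servo_tool: Moves the arm, as the interface text tells. Its arguments: {"type":"object","properties":{"targets":{"type":"array"},"force":{"type":"number"}},"required":["targets"]}

```bash
mkdir -p pics; cat > h.py <<'E'
from station import monitor, viewer, order
import numpy as np, cv2, pickle
def grab(n,tag):
    f=viewer.grab_frame(n); cv2.imwrite(f'pics/{tag}.png',f['color']); pickle.dump(f,open(f'pics/{tag}.pkl','wb')); return f
def K(f):
    F=200/np.tan(np.radians(f['fovy'])/2); return F
def proj(f,X):
    c=np.asarray(f['R'])@np.asarray(X)+np.asarray(f['t']); F=K(f); return f['cx']+F*c[0]/c[2], f['cy']+F*c[1]/c[2]
def ray(f,u,v):
    R=np.asarray(f['R']);F=K(f); d=R.T@np.array([(u-f['cx'])/F,(v-f['cy'])/F,1]); return -R.T@np.asarray(f['t']), d
def atz(f,u,v,z):
    o,d=ray(f,u,v); return o+d*(z-o[2])/d[2]
E
python3 - <<'E'
from h import *
s=monitor.get_state(); print({k:np.round(v,3) for k,v in s.items()})
a=grab('scene','s0');b=grab('top','t0')
for f in (a,b): print(f['fovy'],f['cx'],f['cy'],np.round(f['R'],3).tolist(),np.round(f['t'],3))
E
```

```text
{'t': np.float64(0.0), 'q': array([ 1.404,  0.359,  0.011, -0.   , -1.224, -0.288]), 'qd': array([-0.001, -0.002,  0.001,  0.   ,  0.001,  0.   ]), 'joint_efforts': array([ 3.0000e-03, -5.8273e+01,  2.9305e+01,  6.9970e+00,  7.0000e-03,
       -0.0000e+00]), 'eef_pos': array([0.296, 0.606, 0.248]), 'ee_rot': array([ 3.14 , -0.   , -0.455]), 'force': array([ 0.523,  0.363, -0.492]), 'moment': array([-0.013, -0.017,  0.007]), 'gripper_force': np.float64(0.0), 'width': np.float64(0.088)}
49.69275301786366 313.27735490379223 195.43122155738354 [[-0.695, 0.719, 0.004], [0.418, 0.409, -0.811], [-0.585, -0.562, -0.585]] [ 0.445 -0.134  1.678]
50.521066981869396 327.3844853027343 197.57291066522524 [[0.007, -1.0, 0.008], [-0.987, -0.009, -0.159], [0.16, -0.007, -0.987]] [0.015 0.678 1.183]
```

View pics/s0.png

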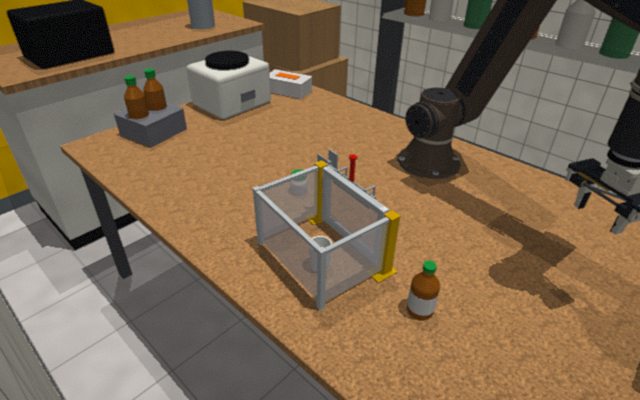

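View pics/t0.png

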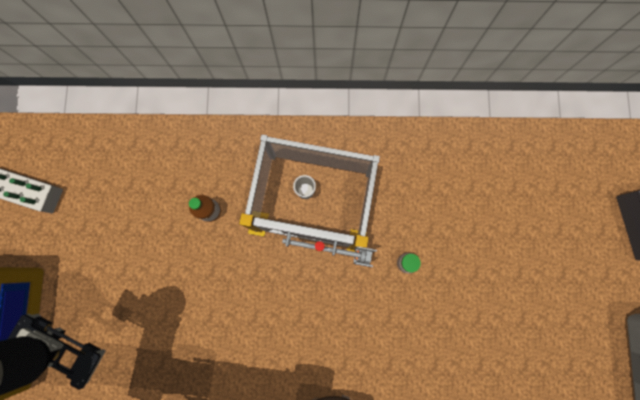

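The scene picture shows the bay from behind, with the red knob at about (352,160). The top view shows the knob at about (320,246), the post tops at (246,220) for the hinge and (362,240) for the keeper, the bottle at (203,207) and the jar at (410,263). Next I'll enlarge both.

```bash
python3 - <<'E'
from h import *
a=cv2.imread('pics/t0.png')[205:275,235:385]; b=cv2.imread('pics/s0.png')[145:215,300:400]
a=cv2.resize(a,None,fx=5.3,fy=4,interpolation=2)[:, :795] if 0 else cv2.resize(a,None,fx=5,fy=5,interpolation=2)
cv2.imwrite('pics/c0.png',a)
for tag,n in(('t0','top'),('s0','scene')):
    im=cv2.imread(f'pics/{tag}.png').astype(int); m=(im[...,2]>110)&(im[...,1]<45)&(im[...,0]<45)
    ys,xs=np.nonzero(m); k=(xs>280)&(xs<380)&(ys<270); ys,xs=ys[k],xs[k]
    print(tag,len(xs),xs.mean(),ys.mean(),ys.min(),ys.max(),xs.min(),xs.max())
f=pickle.load(open('pics/t0.pkl','rb'))
P=[atz(f,246,220,.2),atz(f,362,240.5,.2)];print(np.round(P,3))
d=P[0]-P[1];print(np.linalg.norm(d),np.degrees(np.arctan2(d[1],d[0]))-90)
print(atz(f,320,246,.263))
E
```

```text
<stdin>:8: RuntimeWarning: Mean of empty slice.
  ret = ret.dtype.type(ret / rcount)
Traceback (most recent call last):
ValueError: zero-size array to reduction operation minimum which has no identity
```

View pics/c0.png

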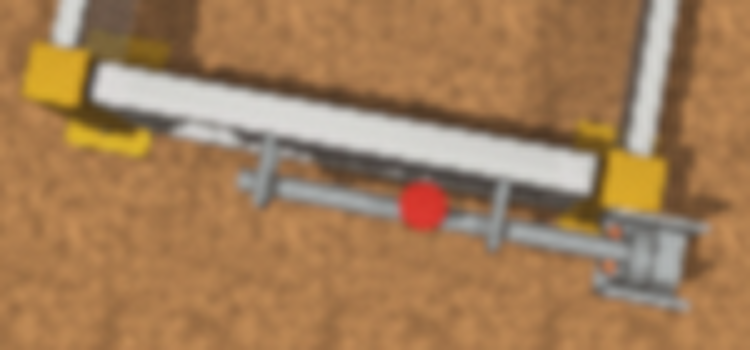

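The crop shows the knob cap centred at crop (423,206), which is image (319.6,246.2). The post tops are at (246.4,220) and (362,241.6), the copper lip is near (357,255), and the flange sits just past it at about (363,256).

```bash
python3 - <<'E'
from h import *
f=pickle.load(open('pics/t0.pkl','rb'));g=pickle.load(open('pics/s0.pkl','rb'))
P=np.array([atz(f,246.4,220,.2),atz(f,362,241.6,.2)]);print(np.round(P,3))
d=P[0]-P[1];yaw=np.arctan2(d[1],d[0])-np.pi/2;print(np.linalg.norm(d),np.degrees(yaw))
k=atz(f,319.6,246.2,.263);print('knob',k)
R=np.array([[np.cos(yaw),-np.sin(yaw)],[np.sin(yaw),np.cos(yaw)]])
print('knob in bay',R.T@(k-P.mean(0))[:2]); print('lip in bay',R.T@(atz(f,357,255,.168)-P.mean(0))[:2])
print('scene proj of knob top',proj(g,k), proj(g,P[0]),proj(g,P[1]))
for n,(u,v) in dict(bottle=(195,203)).items(): print(n,atz(f,u,v,.16))
print('jar',atz(f,410,263,.075))
E
```

```text
[[ 0.595  0.227  0.2  ]
 [ 0.542 -0.067  0.2  ]]
0.2988604627406834 -10.111760183056973
knob [0.5268905  0.03945131 0.263     ]
knob in bay [-0.03377351 -0.047243  ]
lip in bay [-0.03418425 -0.14504966]
scene proj of knob top (np.float64(352.31111881855946), np.float64(155.55050133224773)) (np.float64(391.0320921862662), np.float64(213.72542808385867)) (np.float64(320.150922432973), np.float64(162.96145823384254))
bottle [0.64310764 0.37248248 0.16      ]
jar [ 0.49063063 -0.21263385  0.075     ]
```

Request:
servo_tool(
  targets=[
    {"xyz": [0, 0, -2.5], "angular": [0, 0, -5.3], "claw": 8.76},
    {"xyz": [0, 0, -2.5], "angular": [0, 0, -5.3], "claw": 8.76},
    {"xyz": [0, 0, -2], "angular": [0, 0, -5.4], "claw": 8.76},
    {"xyz": [1, 1.6, 0], "angular": [0, 0, 0], "claw": 8.76},
    {"xyz": [2, 3.2, 0], "angular": [0, 0, 0], "claw": 8.76},
    {"xyz": [2, 3.2, 0], "angular": [0, 0, 0], "claw": 8.76},
    {"xyz": [2, 3.2, 0], "angular": [0, 0, 0], "claw": 8.76},
    {"xyz": [2, 3.2, 0], "angular": [0, 0, 0], "claw": 8.76},
    {"xyz": [2, 3.2, 0], "angular": [0, 0, 0], "claw": 8.76},
    {"xyz": [2, 3.2, 0], "angular": [0, 0, 0], "claw": 8.76},
    {"xyz": [2, 3.2, 0], "angular": [0, 0, 0], "claw": 8.76},
    {"xyz": [2, 3.2, 0], "angular": [0, 0, 0], "claw": 8.76},
    {"xyz": [2, 3.2, 0], "angular": [0, 0, 0], "claw": 8.76},
    {"xyz": [2, 3.2, 0], "angular": [0, 0, 0], "claw": 8.76},
    {"xyz": [2, 3.2, 0], "angular": [0, 0, 0], "claw": 8.76},
    {"xyz": [2, 3.2, 0], "angular": [0, 0, 0], "claw": 8.76},
    {"xyz": [2, 3.2, 0], "angular": [0, 0, 0], "claw": 8.76},
    {"xyz": [2, 3.2, 0], "angular": [0, 0, 0], "claw": 8.76},
    {"xyz": [2, 3.2, 0], "angular": [0, 0, 0], "claw": 8.76},
    {"xyz": [1.3, 1.6, 0], "angular": [0, 0, 0], "claw": 8.76},
  ],
)

```text
t: 2.1
eef_pos: [0.5253, 0.0434, 0.3183]
ee_rot: [3.141, 0.001, -0.177]
force: [-0.5, -0.2, -0.1]
width: 0.0876
gripper_force: 0.0
```

```bash
python3 - <<'E'
from h import *
f=grab('wrist','w0'); s=monitor.get_state(); print(s['t'],s['eef_pos'],s['ee_rot'],s['q'],s['force'])
print(proj(f,[.527,.0395,.263]))
im=cv2.imread('pics/w0.png').astype(int); m=(im[...,2]>90)&(im[...,1]<60)&(im[...,0]<60)
ys,xs=np.nonzero(m); print(len(xs),xs.mean(),ys.mean(),xs.min(),xs.max(),ys.min(),ys.max())
E
```

```text
2.15 [0.5262199  0.04236996 0.31806422] [ 3.14028733e+00  6.45134133e-04 -1.77492647e-01] [ 4.52651341e-01  7.59729562e-02 -1.96338487e-01  7.00026456e-04
 -1.29977535e+00  9.40464916e-01] [ 2.66174728 -1.34549969  0.75687689]
(np.float64(322.94212525016525), np.float64(216.6155067511214))
1263 325.61520190023754 208.44259699129057 308 427 167 233
```

View pics/w0.png

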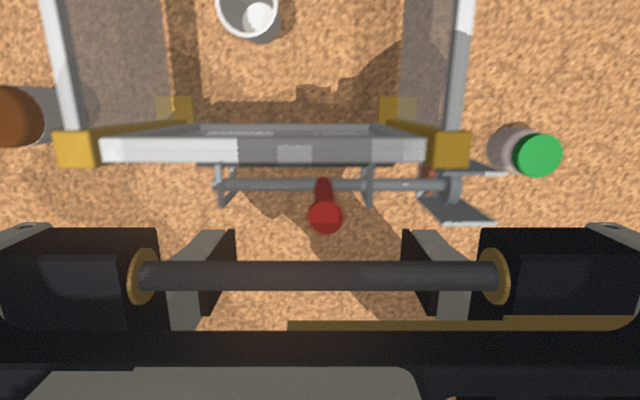

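The cap centre shows at about (325,217), against a predicted (323,217), so the estimate is good to about 1.5 mm. The gate's top edge is parallel to the fingers. I'll descend and grip.

Request:
servo_tool(
  targets=[
    {"xyz": [0.1, 0.4, 1], "angular": [0, 0, 0], "claw": 8.76},
    {"xyz": [0, 0, 2], "angular": [0, 0, 0], "claw": 8.76},
    {"xyz": [0, 0, 2], "angular": [0, 0, 0], "claw": 8.76},
    {"xyz": [0, 0, 2], "angular": [0, 0, 0], "claw": 8.76},
    {"xyz": [0, 0, 1], "angular": [0, 0, 0], "claw": 6},
    {"xyz": [0, 0, 0], "angular": [0, 0, 0], "claw": 3},
    {"xyz": [0, 0, 0], "angular": [0, 0, 0], "claw": 0.5},
    {"xyz": [0, 0, 0], "angular": [0, 0, 0], "claw": 0.5},
    {"xyz": [0, 0, 0], "angular": [0, 0, 0], "claw": 0.5},
    {"xyz": [0, 0, 0], "angular": [0, 0, 0], "claw": 0.5},
    {"xyz": [0, 0, 0], "angular": [0, 0, 0], "claw": 0.5},
    {"xyz": [0, 0, 0], "angular": [0, 0, 0], "claw": 0.5},
  ],
  force=35,
)

```text
t: 3.35
eef_pos: [0.5255, 0.0417, 0.2387]
ee_rot: [-3.141, -0.0, -0.176]
force: [-0.1, -0.3, -1.1]
width: 0.0291
gripper_force: 0.0
```

Request:
servo_tool(
  targets=[
    {"xyz": [0, 0, 0], "angular": [0, 0, 0], "claw": 0.5},
    {"xyz": [0, 0, 0], "angular": [0, 0, 0], "claw": 0.5},
    {"xyz": [0, 0, 0], "angular": [0, 0, 0], "claw": 0.5},
    {"xyz": [0, 0, 0], "angular": [0, 0, 0], "claw": 0.5},
  ],
)

```text
t: 3.75
eef_pos: [0.5254, 0.0416, 0.2386]
ee_rot: [3.141, -0.0, -0.176]
force: [-1.2, -2.0, 1.2]
width: 0.0227
gripper_force: 35.0
```

```bash
python3 - <<'E'
from h import *
f=grab('wrist','w1'); s=monitor.get_state(); print(s['t'],s['eef_pos'],s['ee_rot'],s['width'],s['force'],s['gripper_force'])
E
```

```text
3.8 [0.52542017 0.04157014 0.23865495] [ 3.14140195e+00 -4.20874687e-05 -1.75538687e-01] 0.02238835186720919 [-0.32257031 -1.29548246  1.46748421] 34.999818205833435
```

View pics/w1.png

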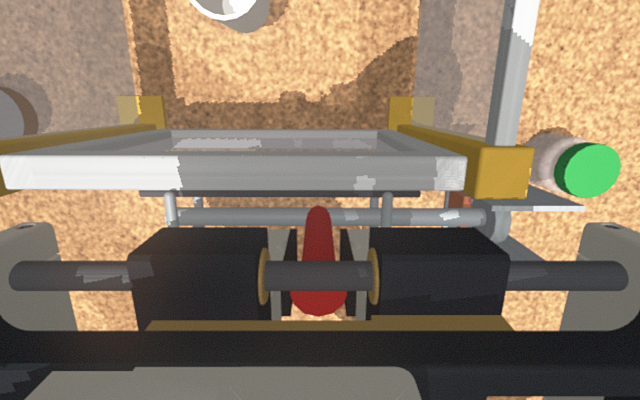

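The pads stopped at 22 mm, which is the width of the cap, not of the 16 mm stem. In the picture the cap sits between the upper ends of the pads, at about (319,290). I'll open a little, go 7 mm lower, centre and close again.

Request:
servo_tool(
  targets=[
    {"xyz": [0, 0, 0], "angular": [0, 0, 0], "claw": 4},
    {"xyz": [0, 0, 0], "angular": [0, 0, 0], "claw": 4},
    {"xyz": [0, 0, 0], "angular": [0, 0, 0], "claw": 4},
    {"xyz": [0.1, 0.2, 0.4], "angular": [0, 0, 0], "claw": 4},
    {"xyz": [0.1, 0, 0.4], "angular": [0, 0, 0], "claw": 3},
    {"xyz": [0, 0, 0], "angular": [0, 0, 0], "claw": 0.5},
    {"xyz": [0, 0, 0], "angular": [0, 0, 0], "claw": 0.5},
    {"xyz": [0, 0, 0], "angular": [0, 0, 0], "claw": 0.5},
    {"xyz": [0, 0, 0], "angular": [0, 0, 0], "claw": 0.5},
    {"xyz": [0, 0, 0], "angular": [0, 0, 0], "claw": 0.5},
    {"xyz": [0, 0, 0], "angular": [0, 0, 0], "claw": 0.5},
    {"xyz": [0, 0, 0], "angular": [0, 0, 0], "claw": 0.5},
  ],
  force=35,
)

```text
t: 5.0
eef_pos: [0.5271, 0.0395, 0.2305]
ee_rot: [-3.141, 0.0, -0.176]
force: [2.3, 0.2, -2.9]
width: 0.0151
gripper_force: 35.0
```

The pads now hold the stem at 15 mm. Next I'll lift 13 mm.

Request:
servo_tool(
  targets=[
    {"xyz": [0, 0, -0.3], "angular": [0, 0, 0], "claw": 0.5},
    {"xyz": [0, 0, -0.4], "angular": [0, 0, 0], "claw": 0.5},
    {"xyz": [0, 0, -0.4], "angular": [0, 0, 0], "claw": 0.5},
    {"xyz": [0, 0, -0.2], "angular": [0, 0, 0], "claw": 0.5},
    {"xyz": [0, 0, 0], "angular": [0, 0, 0], "claw": 0.5},
    {"xyz": [0, 0, 0], "angular": [0, 0, 0], "claw": 0.5},
  ],
)

```text
t: 5.6
eef_pos: [0.527, 0.0395, 0.2436]
ee_rot: [-3.141, -0.0, -0.176]
force: [0.9, 0.7, -1.9]
width: 0.0157
gripper_force: 35.0
```

```bash
python3 - <<'E'
from h import *
f=grab('top','t1'); g=grab('scene','s1'); s=monitor.get_state(); print(s['t'],s['eef_pos'],s['ee_rot'],s['width'],s['force'],s['gripper_force'])
a=cv2.resize(cv2.imread('pics/s1.png')[130:220,300:410],None,fx=5,fy=5,interpolation=2)
cv2.imwrite('pics/c1.png',a)
E
```

```text
5.7 [0.52705807 0.03943702 0.24351118] [-3.14148967e+00 -5.36706110e-05 -1.75500765e-01] 0.015412835926344882 [ 0.92660195  0.61876581 -2.45684577] 34.99963849782944
```

View pics/c1.png

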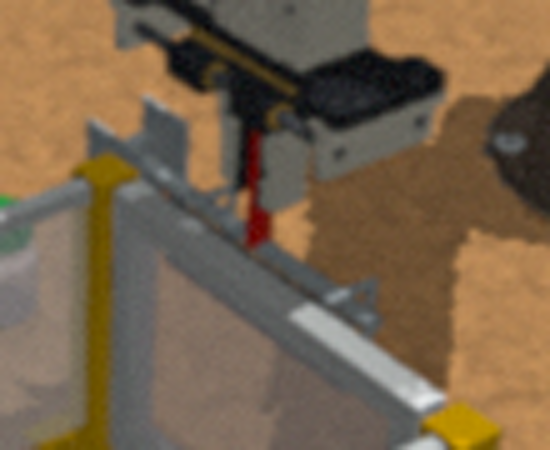

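The stem is between the pads and the tool carries about 2.5 N, so the bolt is lifted. Now I'll draw it 45 mm towards the hinge, which is tool -y.

Request:
servo_tool(
  targets=[
    {"xyz": [0, -0.3, 0], "angular": [0, 0, 0], "claw": 0.5},
    {"xyz": [0, -0.6, 0], "angular": [0, 0, 0], "claw": 0.5},
    {"xyz": [0, -0.6, 0], "angular": [0, 0, 0], "claw": 0.5},
    {"xyz": [0, -0.6, 0], "angular": [0, 0, 0], "claw": 0.5},
    {"xyz": [0, -0.6, 0], "angular": [0, 0, 0], "claw": 0.5},
    {"xyz": [0, -0.6, 0], "angular": [0, 0, 0], "claw": 0.5},
    {"xyz": [0, -0.6, 0], "angular": [0, 0, 0], "claw": 0.5},
    {"xyz": [0, -0.6, 0], "angular": [0, 0, 0], "claw": 0.5},
    {"xyz": [0, 0, 0], "angular": [0, 0, 0], "claw": 0.5},
    {"xyz": [0, 0, 0], "angular": [0, 0, 0], "claw": 0.5},
  ],
)

```text
t: 6.7
eef_pos: [0.5351, 0.0844, 0.2436]
ee_rot: [-3.141, -0.0, -0.175]
force: [1.1, 1.5, -2.5]
width: 0.0154
gripper_force: 35.0
```

```bash
python3 - <<'E'
from h import *
g=grab('wrist','w2'); s=monitor.get_state(); print(s['t'],s['eef_pos'],s['ee_rot'],s['width'],s['force'],s['gripper_force'])
E
```

```text
6.75 [0.53510571 0.08414168 0.24362512] [-3.14084655e+00 -4.07357079e-04 -1.75226207e-01] 0.01558344021151418 [ 1.53335118  1.62087765 -2.31183736] 34.99978244304657
```

View pics/w2.png

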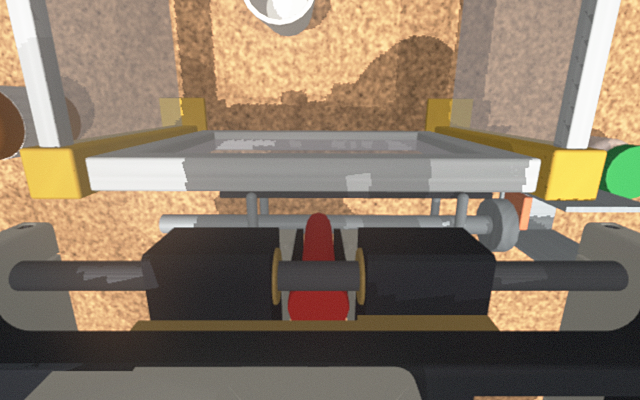

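The flange at (500,222) stands clear of the copper lip and keeper at (525,210). Next I'll swing the gate about the hinge, with the tool turning along with it, in two halves of 9.6° each.

Request:
servo_tool(
  targets=[
    {"xyz": [-0.36, -0.1, 0], "angular": [0, 0, 1.6], "claw": 0.5},
    {"xyz": [-0.37, -0.1, 0], "angular": [0, 0, 1.6], "claw": 0.5},
    {"xyz": [-0.36, -0.1, 0], "angular": [0, 0, 1.6], "claw": 0.5},
    {"xyz": [-0.37, -0.1, 0], "angular": [0, 0, 1.6], "claw": 0.5},
    {"xyz": [-0.36, -0.1, 0], "angular": [0, 0, 1.6], "claw": 0.5},
    {"xyz": [-0.37, -0.1, 0], "angular": [0, 0, 1.6], "claw": 0.5},
    {"xyz": [0, 0, 0], "angular": [0, 0, 0], "claw": 0.5},
  ],
  force=45,
)

```text
t: 7.45
eef_pos: [0.5151, 0.0949, 0.2439]
ee_rot: [-3.141, -0.001, -0.343]
force: [1.9, 0.1, -3.0]
width: 0.0155
gripper_force: 45.0
```

Request:
servo_tool(
  targets=[
    {"xyz": [-0.36, -0.1, 0], "angular": [0, 0, 1.6], "claw": 0.5},
    {"xyz": [-0.37, -0.1, 0], "angular": [0, 0, 1.6], "claw": 0.5},
    {"xyz": [-0.36, -0.1, 0], "angular": [0, 0, 1.6], "claw": 0.5},
    {"xyz": [-0.37, -0.1, 0], "angular": [0, 0, 1.6], "claw": 0.5},
    {"xyz": [-0.36, -0.1, 0], "angular": [0, 0, 1.6], "claw": 0.5},
    {"xyz": [-0.37, -0.1, 0], "angular": [0, 0, 1.6], "claw": 0.5},
    {"xyz": [0, 0, 0], "angular": [0, 0, 0], "claw": 0.5},
    {"xyz": [0, 0, 0], "angular": [0, 0, 0], "claw": 0.5},
    {"xyz": [0, 0, 0], "angular": [0, 0, 0], "claw": 0.5},
  ],
)

```text
t: 8.35
eef_pos: [0.4976, 0.1088, 0.2436]
ee_rot: [3.141, -0.0, -0.51]
force: [1.9, -0.5, -2.4]
width: 0.0157
gripper_force: 45.0
```

```bash
python3 - <<'E'
from h import *
g=grab('top','t2'); grab('scene','s2'); s=monitor.get_state(); print(s['t'],s['eef_pos'],s['ee_rot'],s['width'],s['force'],s['gripper_force'])
a=cv2.resize(cv2.imread('pics/t2.png')[195:285,235:385],None,fx=5,fy=5,interpolation=2); cv2.imwrite('pics/c2.png',a)
a=cv2.resize(cv2.imread('pics/s2.png')[130:230,290:410],None,fx=6,fy=6,interpolation=2); cv2.imwrite('pics/c3.png',a)
p0=np.array([.5271,.0395]);h=np.array([.5914,.208])
r0=np.array([-.0337,-.1315]); d=s['eef_pos'][:2]-h; print('R',np.hypot(*d),np.hypot(*r0))
yaw=np.radians(-10.1); a0=np.arctan2(r0[1],r0[0])+yaw; print('gate',(a0-np.arctan2(d[1],d[0]))%6.2832)
E
```

```text
8.45 [0.49756114 0.10883004 0.24351433] [ 3.14124727e+00  1.92865580e-05 -5.10273847e-01] 0.015232554909316205 [ 2.1825008  -1.59188599 -2.20410473] 44.999712109565735
R 0.13652989239163016 0.13574954880219678
gate 0.3306313026029837
```

View pics/c2.png

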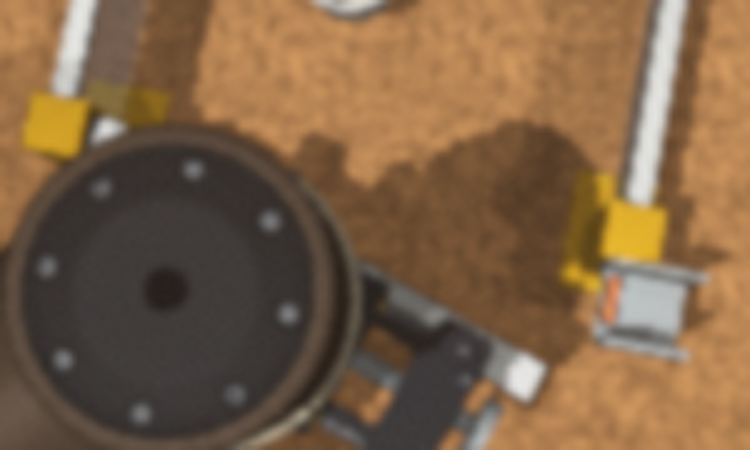

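View pics/c3.png

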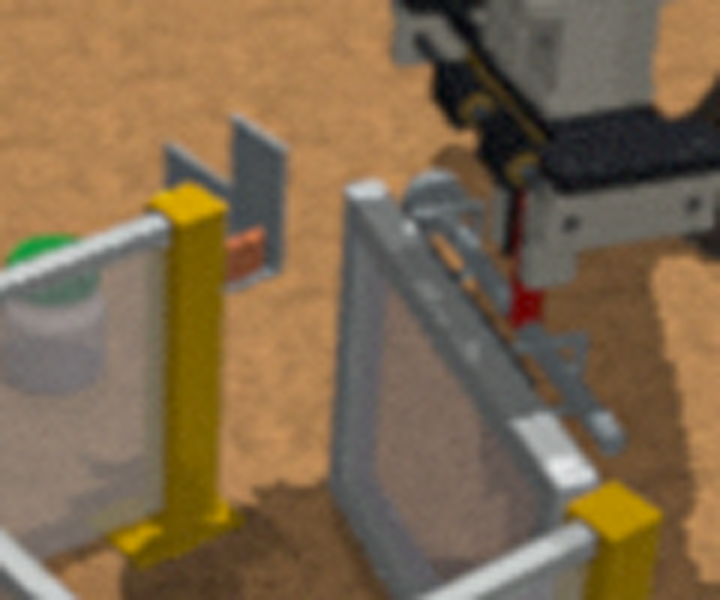

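The top crop shows the gate well open, with its free top corner at about (537,381), which is image (342.4,271.2). The scene crop shows the same edge at about (366,187), image (351,161.2), with the bolt free and the stem still held. I'll check the opening from these.

```bash
python3 - <<'E'
from h import *
f=pickle.load(open('pics/t2.pkl','rb'));g=pickle.load(open('pics/s2.pkl','rb'))
y=np.radians(-10.1);X=np.array([np.cos(y),np.sin(y)]);Y=np.array([-X[1],X[0]])
h=np.array([.5685,.08])+.13*Y
for e in(atz(f,342.4,271.2,.2),atz(g,351,161.2,.2)):
    d=e[:2]-h; b=[d@X,d@Y]; print(e,np.round(b,4),np.hypot(*b),np.arctan2(-b[0],-b[1]))
for th in(.32,.335,.35):
    p=h+.259*(-np.sin(th)*X-np.cos(th)*Y); print(th,proj(f,[*p,.2]),proj(g,[*p,.2]))
E
```

```text
[ 0.46801246 -0.01758391  0.2       ] [-0.0818 -0.2437] 0.25706178676754105 0.3239133873262611
[ 0.47032986 -0.00812872  0.2       ] [-0.0812 -0.234 ] 0.24766617309518418 0.3340124391552096
0.32 (np.float64(343.27290552275565), np.float64(271.2223928148876)) (np.float64(348.5311334184108), np.float64(159.49647292637897))
0.335 (np.float64(342.52135475589455), np.float64(272.59738535512975)) (np.float64(349.73971225656976), np.float64(159.30450188142584))
0.35 (np.float64(341.74871418220226), np.float64(273.9620826315503)) (np.float64(350.95341561582535), np.float64(159.1224128814917))
```

The three estimates, 0.324, 0.334 and 0.331 rad, put the free edge about 82 to 86 mm open. The state is steady and the stem is still gripped, so I'm handing it in.

```bash
python3 -c "
from h import *
s=monitor.get_state();print(s['t'],s['eef_pos'],abs(s['qd']).max());print(order.job_done())"
```

```text
8.45 [0.49756114 0.10883004 0.24351433] 0.0026384052273778318
the job is handed in; nothing more can be done
None
```

I lifted the bolt over the lip, drew it back about 45 mm clear of the keeper, and swung the gate to about 84 mm ajar, where the gripper still holds it by the red knob; the job was handed in at 8.45 s, with no verdict shown.

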